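# Make up two press tooling stacks on their setting posts

## Robot

A 7-joint arm with a two-finger parallel gripper is mounted at the origin on a cart in front of the work surface, level with it; the furniture and walls round the work are solid. World frame = base frame: x ahead of the robot, y to its left, z up, the work surface at z = 0. Lengths are in m, angles in rad, forces in N, time in s.
With the tool pointing down it reaches from about 0.375 to 0.925 m from the base axis. Payload 3.1 kg.
Tool frame: the origin (TCP) lies between the finger pads; the fingertips stand 19 mm ahead of it and the grasp point (between the pads) is the TCP; z points along the fingers, y is the line along which they close (so a half turn about z gives the same grasp; the last joint's range is limited). The gripper opens to 85 mm and grips with 20 to 120 N. Pads are 22 mm wide; open, the fingers measure 114 mm over their backs; the gripper's body (76 mm by 85 mm) begins 54 mm behind the grasp point. The pads swing forward as they close: fully open they stand 13 mm farther back than shut.
Start: joints at [1.163, 0.383, 0.044, 1.598, -0.018, 1.161, -0.05], TCP at [0.198, -0.619, 0.25] pointing down, gripper open.
Joint ranges: [-2.61, 2.61], [-0.41, 2.15], [-1.48, 1.57], [0, 2.5], [-1.57, 4.71], [0.05, 1.97], [-2.85, 2.85]. Speed limits (rad/s): [2.79, 2.79, 3.14, 3.14, 3.14, 3.14, 3.14].

## Interface

Orientations are given as a unit quaternion [x, y, z, w].
In Python, from bench import move_ptp, movel, move_j, move_gripper, pause, inverse_kinematics, read_camera, camera_params, MotionError, sign_off, look_for, tip_of, read_time_s, read_qpos, read_joint_vel, read_effort, read_eef_pos, read_tcp_rot, read_ft_force, read_ft_torque, read_finger_gap, read_grasp_force gives the robot as it stands. Calls block until the motion is done:
- move_ptp(position, orientation): joint-space move of the TCP to a pose.
- movel(position, orientation=None, speed=0.15): straight line of the TCP; orientation=None keeps the orientation; speed is the mean speed in m/s.
- move_j(angles): joint-space move.
- move_gripper(opening, effort=None): finger opening in m; effort is the grip in N (None keeps the last); returns when the fingers have stopped.
- pause(seconds).
- inverse_kinematics(position, orientation): joint angles nearest the present ones, or None.
- read_camera(name): name is "side" or "top"; returns the picture (384x512x3 uint8, red, green, blue); there is no depth.
- camera_params(name): a dict with "K" (3x3 intrinsics, pixels), "dist_coeffs" ([k1, k2, p1, p2, k3] as OpenCV has them; the pictures are not rectified), "camera_from_world" (4x4, takes a point from world to camera coordinates). Camera axes: x right, y down, z forward; pixel columns grow to the right and rows downward; lengths in m; the calibration is good to about 2 mm. A picture is of the moment at which its call begins. camera_params takes no time and is no camera call.
A pose or a line that the arm cannot do raises MotionError and nothing moves.
- sign_off(): hands the job in; it is judged then, once.
Trained networks look in the newest picture that a camera, given by its name, has taken for a name from the list of things; names that differ only in an ending like _2 or _b are one class to them, and where a whole thing is asked for, a point or a joint stands for the part that bears it (a point fixed in the world has none). Each returns a list of dicts, best first, with "confidence" (0 to 1); they miss things now and then, are a little off and sometimes report something else, mostly with a low value. They report only what shows in the picture. A call takes as long as a camera call. They do not tell look-alikes from the thing itself.
- look_for(camera, name): "at" ([column, row] in pixels, amid what is visible of it).
- tip_of(camera, name): "at" ([column, row] in pixels: a listed point, or the origin of a listed thing).
Readings, each from a call of its own:
- read_time_s(): time.
- read_qpos(): joint angles.
- read_joint_vel(): joint speeds.
- read_effort(): joint torques, N m.
- read_eef_pos(): TCP position.
- read_tcp_rot(): TCP orientation.
- read_ft_force(): force on the tool from outside, world axes, zero at the start.
- read_ft_torque(): the same for the moment, N m.
- read_finger_gap(): finger opening in m.
- read_grasp_force(): force on a finger pad.
Only numpy, scipy, OpenCV 4.12 (cv2) and the standard library are available. Lean on these libraries where they do the work, as an engineer would, in place of code of your own. Each camera call takes 0.05 s, during which the arm holds its last target. There are 200 camera calls.

## Task

Make up the two tooling stacks for the press by threading the rings over their setting posts. On the post with the blue foot: the black packer at the bottom, the brass spacer on it and the steel die ring on top, its screw heads upward as it lies now; on the post with the yellow foot: the green packer and the orange ring on top of it. Every ring must lie flat on the one below; leave the ball bearing and the air coupler that lie among them where they are.

Things in the scene. Friction and masses are not known exactly. Their poses are not given: they have to be found in the camera images.
- post_blue: Setting post with a blue painted round foot, fixed to the bench: foot 76 mm across and 10 mm thick, from whose centre rises a bright steel post, 16 mm in diameter with a chamfered tip 72 mm above the bench. Origin: centre of the foot's underside, z up.
- post_yellow: Setting post with a yellow painted round foot, fixed to the bench: foot 76 mm across and 10 mm thick, from whose centre rises a bright steel post, 16 mm in diameter with a chamfered tip 72 mm above the bench. Origin: centre of the foot's underside, z up.
- black_packer: Black packing ring, loose, lying flat: 60 mm outside diameter, 16 mm thick, plain bore of 30 mm right through. Keep the side up that is up now. Origin: centre of its underside, z up along the bore.
- brass_spacer: Brass spacer ring, loose, lying flat: 50 mm outside diameter, 16 mm thick, plain bore of 30 mm right through. Keep the side up that is up now. Origin: centre of its underside, z up along the bore.
- die_ring: Steel die ring, loose, lying flat with four dark screw heads upward: 62 mm outside diameter, 22 mm thick (24 mm with the screw heads), bore of 31 mm or more right through. Origin: centre of its underside, z up along the bore.
- green_packer: Green packing ring, loose, lying flat: 60 mm outside diameter, 16 mm thick, plain bore of 30 mm right through. Keep the side up that is up now. Origin: centre of its underside, z up along the bore.
- orange_ring: Orange plastic stripper ring, loose, lying flat: 50 mm outside diameter, 16 mm thick, plain bore of 30 mm right through. Keep the side up that is up now. Origin: centre of its underside, z up along the bore.
- bearing: Bystander: grey ball bearing, loose, lying flat, 52 mm across and 14 mm thick. Not used; leave it where it is. Origin: centre of its underside.
- air_coupler: Bystander: blue quick air coupler with a light end, loose, lying, 54 mm long (along its y), 23 mm wide and high. Not used; leave it where it is. Origin: centre of its underside.
Mind the look-alikes: they are no part of the job. Several things have the shape of the die_ring; the one meant has the colours described above.

How it is judged:
By the outcome, as a careful person would: the job done as asked, in the order asked, and still so for the second after the job is handed in, with the robot touching nothing.
It also fails if it takes over 106 s, if anything falls off the work surface, if the arm or the gripper's body presses on something with over 40 N, if the wrist force passes 120 N, or if a joint passes its speed limit or range.

## Working session

There is one attempt and no reset: what is moved stays moved. The work goes in short steps, each a Python script; the robot and the scene stay as the last script left them, time stands still between calls to the robot, and variables do not carry over. Pictures are saved under pics/ and viewed, at most 14 in all, crops included, and the job is handed in when it is done.

```bash
ls; mkdir -p pics; python3 - <<'E'
from bench import *
import cv2
for c in ["top","side"]:
    im=read_camera(c); cv2.imwrite(f"pics/{c}0.png",im[:,:,::-1])
    p=camera_params(c); print(c,p["K"],p["dist_coeffs"],p["camera_from_world"])
    for n in ["post_blue","post_yellow","black_packer","brass_spacer","die_ring","green_packer","orange_ring","bearing","air_coupler"]:
        print(n,"LF",[(d["at"],round(d["confidence"],2)) for d in look_for(c,n)],"TO",[(d["at"],round(d["confidence"],2)) for d in tip_of(c,n)])
print(read_time_s(),read_tcp_rot(),read_eef_pos())
E
```

```text
pics
top [[415.36444978   0.         254.63040052]
 [  0.         415.36444978 187.64574236]
 [  0.           0.           1.        ]] [0.04986444 0.         0.         0.         0.        ] [[ 0.02573759 -0.99955322 -0.01519662  0.06651539]
 [-0.98190847 -0.02242466 -0.18802364  0.54319321]
 [ 0.18759885  0.01976097 -0.98204693  0.90557332]
 [ 0.          0.          0.          1.        ]]
post_blue LF [([205.0, 183.5], 0.7)] TO [([207.7, 180.6], 0.77)]
post_yellow LF [([270.2, 184.1], 0.65)] TO [([271.8, 185.4], 0.61)]
black_packer LF [([243.9, 238.0], 0.55)] TO [([241.1, 239.9], 0.72)]
brass_spacer LF [([336.8, 184.5], 0.78)] TO [([332.8, 191.1], 0.78)]
die_ring LF [([306.2, 226.7], 0.68), ([340.2, 134.7], 0.65)] TO [([303.0, 232.5], 0.78), ([341.3, 138.2], 0.59)]
green_packer LF [([368.6, 234.4], 0.56)] TO [([365.9, 239.4], 0.82)]
orange_ring LF [([150.3, 189.1], 0.84)] TO [([158.3, 190.9], 0.51)]
bearing LF [([174.3, 228.2], 0.88)] TO [([174.7, 229.0], 0.54)]
air_coupler LF [([292.5, 134.2], 0.65)] TO [([293.4, 140.5], 0.63)]
side [[368.93186403   0.         255.89719745]
 [
[... 430 characters left out ...]
], 0.36)]
post_yellow LF [([271.6, 210.9], 0.83)] TO [([270.3, 211.3], 0.57)]
black_packer LF [([211.4, 200.2], 0.59)] TO [([211.0, 202.3], 0.8)]
brass_spacer LF [([295.8, 255.6], 0.79)] TO [([293.5, 260.0], 0.73)]
die_ring LF [([232.8, 245.1], 0.82), ([353.6, 242.4], 0.79), ([212.2, 198.1], 0.27)] TO [([234.0, 249.4], 0.71)]
green_packer LF [([244.7, 304.5], 0.65)] TO [([245.5, 306.0], 0.83)]
orange_ring LF [([233.0, 145.4], 0.49)] TO [([233.7, 146.8], 0.68)]
bearing LF [([199.7, 162.5], 0.69)] TO [([201.0, 165.9], 0.75)]
air_coupler LF [([330.5, 210.7], 0.44)] TO [([329.5, 214.5], 0.46)]
1.9 [9.88023108e-01 1.54305986e-01 4.54215721e-06 4.01983758e-06] [ 0.19818266 -0.61906822  0.25026952]
```

```bash
python3 - <<'E'
import cv2
t=cv2.imread("pics/top0.png")[90:290,110:410]; cv2.imwrite("pics/t1.png",cv2.resize(t,(800,533),interpolation=cv2.INTER_CUBIC))
t=cv2.imread("pics/side0.png")[110:350,150:430]; cv2.imwrite("pics/s1.png",cv2.resize(t,(700,600),interpolation=cv2.INTER_CUBIC))
E
```

```text
(no output)
```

View pics/t1.png

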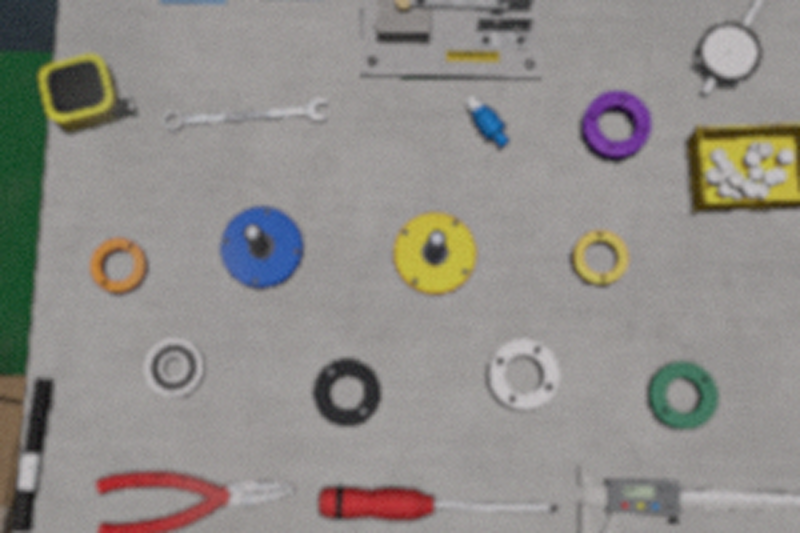

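View pics/s1.png

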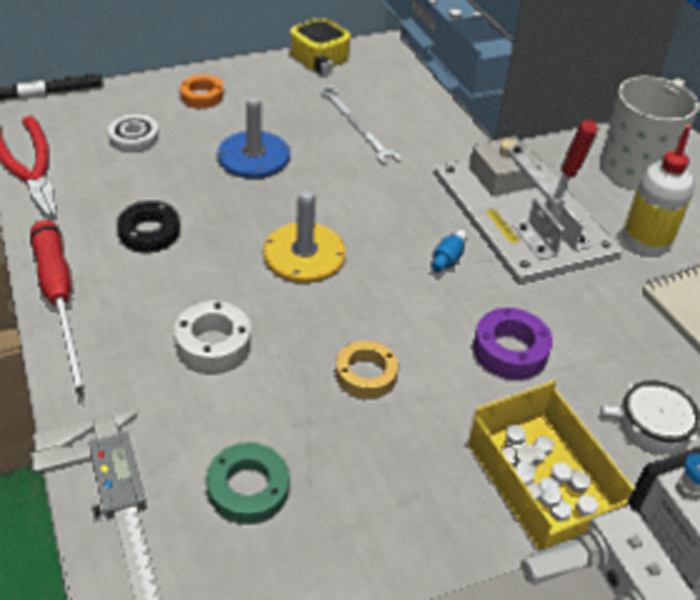

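View pics/top0.png

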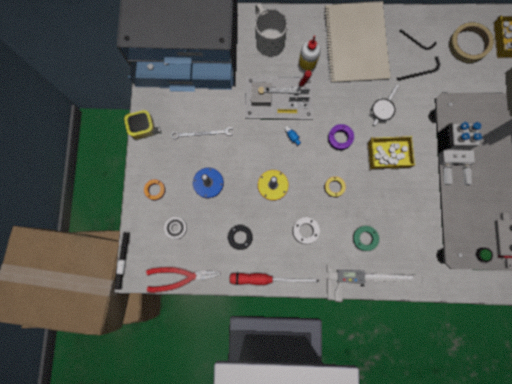

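The steel (whitish) die ring is at about (306,230) in the top view, and the purple ring at (340,136) is its look-alike. Brass is at (336,187), orange (154,190), black (240,237), green (366,238), and the posts are at (208,183) and (272,185). Next I'll locate these by segmentation and a two-camera silhouette fit.

```bash
cat > h.py <<'E'
import numpy as np, cv2
from bench import *
from scipy.optimize import least_squares
# name: radius, thickness
DIM=dict(post_blue=(.038,.010),post_yellow=(.038,.010),black_packer=(.03,.016),brass_spacer=(.025,.016),
 die_ring=(.031,.022),green_packer=(.03,.016),orange_ring=(.025,.016))
HSV=dict(post_blue=((100,120,50),(125,255,255)),post_yellow=((18,120,80),(32,255,255)),black_packer=((0,0,0),(180,255,75)),
 brass_spacer=((14,70,80),(32,255,255)),die_ring=((0,0,195),(180,45,255)),green_packer=((65,70,30),(95,255,255)),orange_ring=((5,110,80),(20,255,255)))
def project(c,P):
    p=camera_params(c);T=p["camera_from_world"]
    return cv2.projectPoints(np.asarray(P,float).reshape(-1,3),cv2.Rodrigues(T[:3,:3])[0],T[:3,3],p["K"],np.array(p["dist_coeffs"]))[0].reshape(-1,2)
def cen(h):
    m=cv2.moments(h.astype(np.float32)); return np.array([m["m10"],m["m01"]])/m["m00"],m["m00"]
def sil(c,n,xy,z0=0):
    r,t=DIM[n];a=np.linspace(0,2*np.pi,60)
    P=[[xy[0]+r*np.cos(i),xy[1]+r*np.sin(i),z] for z in (z0,z0+t) for i in a]
    return cen(cv2.convexHull(project(c,P).astype(np.float32)))
def blob(c,im,n,at,z0=0):
    hsv=cv2.cvtColor(im,cv2.COLOR_RGB2HSV);m=cv2.inRange(hsv,*map(np.array,HSV[n]))
    w=np.zeros_like(m);cv2.circle(w,tuple(int(round(v)) for v in at),22 if c=="top" else 26,255,-1)
    cs=cv2.findContours(m&w,cv2.RETR_EXTERNAL,cv2.CHAIN_APPROX_NONE)[0]
    return cen(cv2.convexHull(max(cs,key=lambda k:cv2.contourArea(cv2.convexHull(k)))))
def locate(n,ims,ats,z0=0):
    B={c:blob(c,ims[c],n,ats[c]) for c in ims}
    f=lambda xy:np.concatenate([sil(c,n,xy,z0)[0]-B[c][0] for c in ims])
    s=least_squares(f,[.6,0],x_scale=.01,diff_step=1e-4)
    return s.x,s.fun,{c:(round(B[c][1]),round(sil(c,n,s.x,z0)[1])) for c in ims}
E
python3 - <<'E'
from h import *
ims={c:cv2.imread(f"pics/{c}0.png")[:,:,::-1].copy() for c in("top","side")}
A=dict(post_blue=((208,183),(250,172)),post_yellow=((272,185),(272,209)),black_packer=((240,237),(210,200)),brass_spacer=((336,187),(296,257)),
die_ring=((306,230),(235,244)),green_packer=((366,238),(248,303)),orange_ring=((154,190),(231,146)))
for n,(a,b) in A.items():
    r=[locate(n,ims,dict(top=a,side=b))]+[locate(n,{c:ims[c]},{c:p}) for c,p in(("top",a),("side",b))]
    print(n,*[q[0].round(4) for q in r],r[0][1].round(1),r[0][2])
E
```

```text
post_blue [0.5613 0.1938] [0.5609 0.1941] [0.5616 0.1931] [ 0.1 -0.2 -0.2 -0.1] {'top': (652, 782), 'side': (382, 490)}
post_yellow [0.5593 0.0368] [0.559  0.0375] [0.5594 0.0358] [ 0.3 -0.1 -0.2 -0.3] {'top': (688, 783), 'side': (584, 692)}
black_packer [0.4311 0.112 ] [0.4309 0.1128] [0.4312 0.1103] [ 0.3 -0.1 -0.2 -0.5] {'top': (429, 526), 'side': (385, 468)}
brass_spacer [ 0.5576 -0.112 ] [ 0.5577 -0.1118] [ 0.5575 -0.1123] [ 0.1  0.   0.  -0.1] {'top': (324, 372), 'side': (449, 511)}
die_ring [ 0.456  -0.0503] [ 0.4634 -0.0633] [ 0.4522 -0.0343] [-5.5  3.   4.   5.1] {'top': (8, 584), 'side': (501, 763)}
green_packer [ 0.4362 -0.1824] [ 0.4363 -0.1819] [ 0.4362 -0.1828] [ 0.2  0.  -0.  -0.2] {'top': (452, 571), 'side': (795, 933)}
orange_ring [0.5404 0.3234] [0.5399 0.3237] [0.5408 0.322 ] [ 0.2 -0.2 -0.3 -0.2] {'top': (293, 375), 'side': (170, 216)}
```

```bash
python3 - <<'E'
from h import *
import h
ims={c:cv2.imread(f"pics/{c}0.png")[:,:,::-1].copy() for c in("top","side")}
for c,(x,y) in(("top",(306,230)),("side",(235,244))): print(cv2.cvtColor(ims[c],cv2.COLOR_RGB2HSV)[y,x-26:x+27:1,2])
for v in(165,172,178,185,190):
    h.HSV["die_ring"]=((0,0,v),(180,45,255))
    r=[locate("die_ring",{c:ims[c]},{c:p}) for c,p in(("top",(306,230)),("side",(235,244)))]
    print(v,*[(q[0].round(4),q[2]) for q in r])
# feasibility of grasps
Q=lambda a:[np.cos(a/2),np.sin(a/2),0,0]
for n,p in dict(black=(.4311,.112),brass=(.5576,-.112),die=(.456,-.05),green=(.4362,-.1824),orange=(.5404,.3234),pb=(.5613,.1938),py=(.5593,.0368)).items():
  for a in(-.6,0,.6,1.57):
    s=[inverse_kinematics([*p,z],Q(a)) for z in(.017,.16)]
    print(n,a,[None if q is None else np.round(q,2).tolist() for q in s])
E
```

```text
[154 159 153 151 153 163 156 155 154 159 156 137 119 140 173 193 194 198
 184 168 157 154 160 157 160 156 157 154 158 157 160 142 111 114 165 188
 196 193 192 182 169 160 155 160 157 157 158 157 155 157 155 157 158]
[171 177 176 173 173 174 174 175 176 176 157 191 222 219 216 218 221 218
 174 125 148 170 177 180 177 175 173 177 177 176 173 165 164 194 220 219
 218 217 222 224 158 144 166 167 169 167 168 170 170 172 171 169 171]
165 (array([ 0.4514, -0.0444]), {'top': (536, 583)}) (array([ 0.451 , -0.0428]), {'side': (2092, 753)})
172 (array([ 0.4731, -0.037 ]), {'top': (70, 578)}) (array([ 0.4503, -0.043 ]), {'side': (2033, 754)})
178 (array([ 0.4726, -0.0367]), {'top': (62, 578)}) (array([ 0.4491, -0.031 ]), {'side': (608, 734)})
185 (array([ 0.4584, -0.0644]), {'top': (44, 587)}) (array([ 0.4521, -0.034 ]), {'side': (522, 738)})
190 (array([ 0.4727, -0.0359]), {'top': (34, 577)}) (array([ 0.4521, -0.0343]), {'side': (508, 738)})
black -0.6 [[-0.97, 0.48, 0.7, 2.25, -0.57, 0.59, -2.01], [0.48, 0.2, -0.87, 2.12, 0.2, 0.9, -2.68]]
black 0 [[0.16, 0.45, -0.56, 2.2, 0.42, 0.6, -2.27], [
[... 1955 characters left out ...]
, -2.29]]
pb 0 [[0.03, 0.65, -0.53, 1.85, 0.46, 0.77, -2.32], [0.21, 0.49, -0.77, 1.78, 0.39, 1.03, -2.28]]
pb 0.6 [[0.17, 0.71, -0.72, 1.84, 0.62, 0.83, -1.84], [0.32, 0.55, -0.91, 1.78, 0.49, 1.06, -1.75]]
pb 1.57 [[0.26, 0.77, -0.85, 1.84, 0.74, 0.89, -0.95], [0.38, 0.6, -1.01, 1.78, 0.57, 1.09, -0.83]]
py -0.6 [[0.12, 0.56, -0.31, 1.94, 0.26, 0.68, -2.52], [0.28, 0.36, -0.5, 1.87, 0.21, 0.96, -2.48]]
py 0 [[0.26, 0.59, -0.48, 1.93, 0.41, 0.72, -2.03], [0.37, 0.38, -0.61, 1.87, 0.26, 0.97, -1.92]]
py 0.6 [[0.3, 0.6, -0.52, 1.93, 0.44, 0.73, -1.46], [0.41, 0.39, -0.65, 1.87, 0.29, 0.97, -1.34]]
py 1.57 [[0.3, 0.6, -0.53, 1.93, 0.44, 0.73, -0.49], [0.43, 0.4, -0.68, 1.87, 0.3, 0.98, -0.38]]
```

```bash
cat >> h.py <<'E'
Q=[np.sqrt(.5),np.sqrt(.5),0,0]   # fingers close along world x
ZT=.15
def pick(xy,dia,zg):
    move_gripper(min(.085,dia+.02),40)
    p=read_eef_pos()
    move_ptp([*xy,ZT],Q); movel([*xy,zg],speed=.12)
    move_gripper(dia-.01,40); pause(.2)
    print("gap",read_finger_gap(),"F",read_grasp_force(),"ft",np.round(read_ft_force(),1),"t",read_time_s())
    movel([*xy,ZT],speed=.15)
    print("lifted gap",read_finger_gap(),"F",read_grasp_force(),"ft",np.round(read_ft_force(),1))
def place(xy,zp,dia):
    move_ptp([*xy,ZT],Q); movel([*xy,zp],speed=.08)
    print("down ft",np.round(read_ft_force(),1),np.round(read_eef_pos(),4))
    move_gripper(min(.085,dia+.018)); pause(.2); movel([*xy,ZT],speed=.15)
    print("t",read_time_s())
def snap(c,f):
    im=read_camera(c); cv2.imwrite(f"pics/{f}.png",im[:,:,::-1]); return im
E
python3 - <<'E'
from h import *
import h
ims={c:cv2.imread(f"pics/{c}0.png")[:,:,::-1].copy() for c in("top","side")}
h.DIM["die_ring"]=(.031,.0)
for v in(190,195,200): 
    h.HSV["die_ring"]=((0,0,v),(180,45,255)); r=locate("die_ring",{"side":ims["side"]},{"side":(235,243)},.022); print(v,r[0],r[2])
pick((.4311,.1118),.06,.017)
im=snap("side","a"); cv2.imwrite("pics/a1.png",cv2.resize(im[80:330,100:400,::-1],(720,600),interpolation=cv2.INTER_CUBIC))
E
```

```text
190 [ 0.44968638 -0.04388689] {'side': (508, 540)}
195 [ 0.44979775 -0.04389787] {'side': (501, 540)}
200 [ 0.44983028 -0.04395587] {'side': (496, 540)}
gap 0.057440888143898236 F 41.406971365213394 ft [-2.1 -1.3  7.7] t 6.6667
lifted gap 0.05800986182137021 F 42.98057550564408 ft [-0.1 -0.  -1.3]
```

View pics/a1.png

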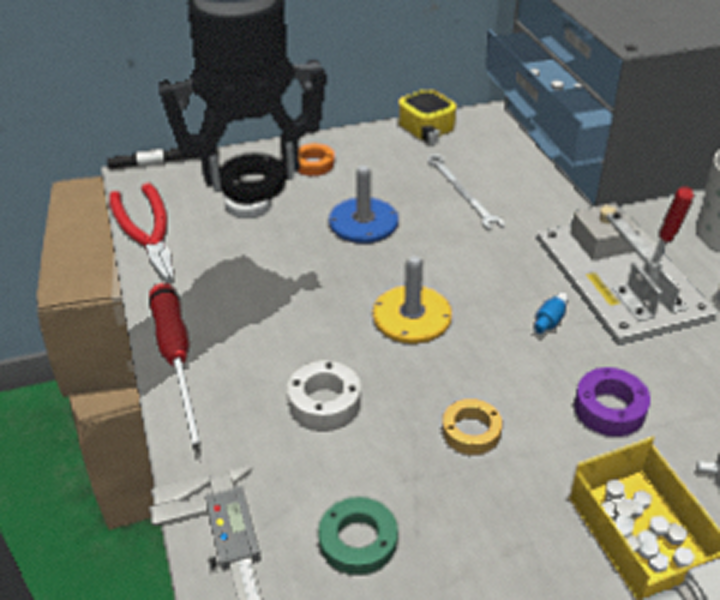

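Black ring (image ~(250,178)) is held level at the fingertips, and everything else is undisturbed. Next: place it on the blue post and pick up the brass.

```bash
python3 - <<'E'
from h import *
place((.5613,.1938),.0285,.06)
pick((.5576,-.112),.05,.019)
for c,b in(("side",(80,330,100,400)),("top",(140,240,140,380))):
    im=snap(c,"b"+c)[b[0]:b[1],b[2]:b[3],::-1]; cv2.imwrite(f"pics/b{c}1.png",cv2.resize(im,(720,int(720*im.shape[0]/im.shape[1])),interpolation=cv2.INTER_CUBIC))
E
```

```text
down ft [ 1.   0.3 -1.2] [0.5618 0.194  0.0291]
t 11.5833
gap 0.04787123103848691 F 41.875134743750095 ft [-0.8  0.1  5.9] t 14.7667
lifted gap 0.04761910820149175 F 41.32596954703331 ft [-0.7  1.1 -2.2]
```

View pics/bside1.png

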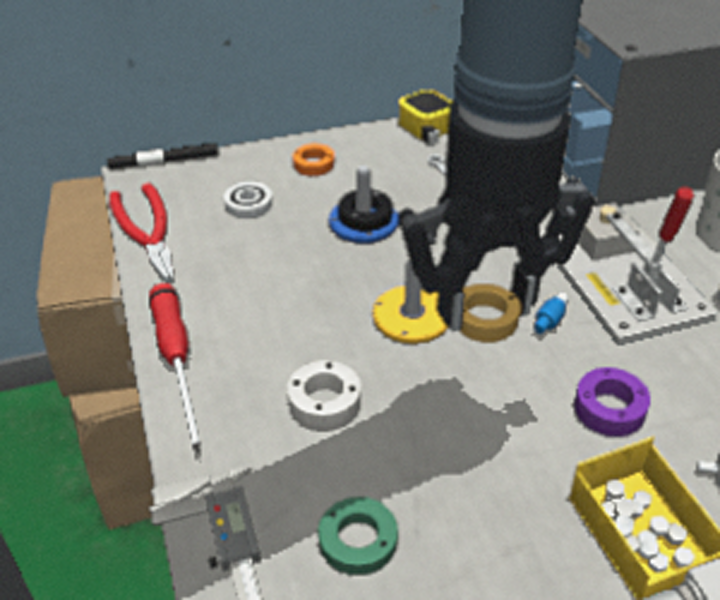

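Black sits flat on the blue foot (365,210) and the brass is held level (488,312). Next: place the brass and fetch the die ring.

```bash
python3 - <<'E'
from h import *
place((.5613,.1938),.0465,.05)
pick((.4503,-.0441),.062,.021)
im=snap("side","c")[80:330,100:400,::-1]; cv2.imwrite("pics/c1.png",cv2.resize(im,(720,600),interpolation=cv2.INTER_CUBIC))
E
```

```text
down ft [ 0.3  0.1 -1.1] [0.5619 0.1941 0.0471]
t 19.875
gap 0.05946000278344318 F 41.85036964626761 ft [-2.5 -0.2  6.5] t 22.9667
lifted gap 0.059502709431022933 F 43.7442740170809 ft [ 0.3 -0.1 -3.7]
```

View pics/c1.png

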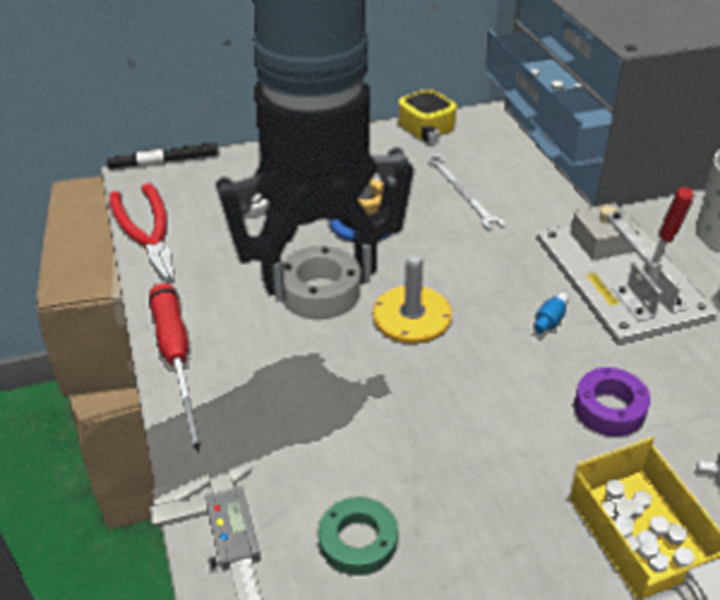

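The die ring is held level with its screws up (320,285), and the brass is partly visible on the blue post (370,190). Next: place the die ring and fetch the green packer.

```bash
python3 - <<'E'
from h import *
place((.5613,.1938),.0645,.062)
pick((.4362,-.1823),.06,.018)
im=snap("side","d")[80:330,100:400,::-1]; cv2.imwrite("pics/d1.png",cv2.resize(im,(720,600),interpolation=cv2.INTER_CUBIC))
E
```

```text
down ft [ 0.2  0.4 -3.7] [0.5619 0.1942 0.065 ]
t 27.525
gap 0.058950366722709306 F 41.01254188455641 ft [-2.4  0.4  7.5] t 31.0083
lifted gap 0.05854344031907003 F 43.06251154281199 ft [-0.8 -0.7 -1. ]
```

View pics/d1.png

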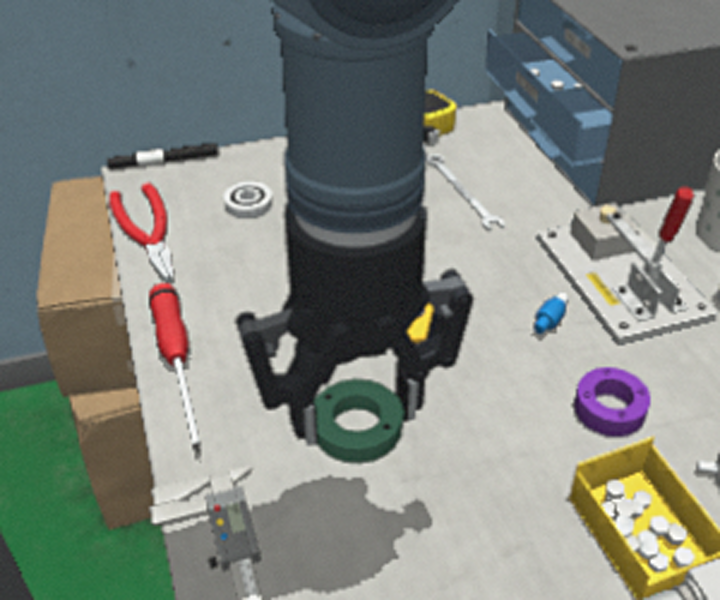

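The green packer is held level (357,420); the blue stack is hidden behind the arm. Next: place the green, then the orange, then check.

```bash
python3 - <<'E'
from h import *
place((.5593,.0368),.0295,.06)
pick((.5404,.3233),.05,.019)
place((.5593,.0368),.0465,.05)
movel([.5,-.2,.25],speed=.2); move_ptp([.3,-.5,.25],Q)
print(read_time_s())
for c,b in(("side",(100,260,170,370)),("top",(110,290,110,350))):
    im=snap(c,"e"+c)[b[0]:b[1],b[2]:b[3],::-1]; cv2.imwrite(f"pics/e{c}1.png",cv2.resize(im,(720,int(720*im.shape[0]/im.shape[1])),interpolation=cv2.INTER_CUBIC))
E
```

```text
down ft [ 0.4  0.  -1.5] [0.5598 0.0369 0.03  ]
t 36.225
gap 0.047492018096196464 F 41.7384984344244 ft [-0.4 -0.8  5.1] t 39.35
lifted gap 0.04773089236302785 F 41.206830348819494 ft [-0.4 -0.9 -1. ]
down ft [-0.1  0.1 -1. ] [0.5599 0.0369 0.047 ]
t 44.3
47.1167
```

View pics/eside1.png

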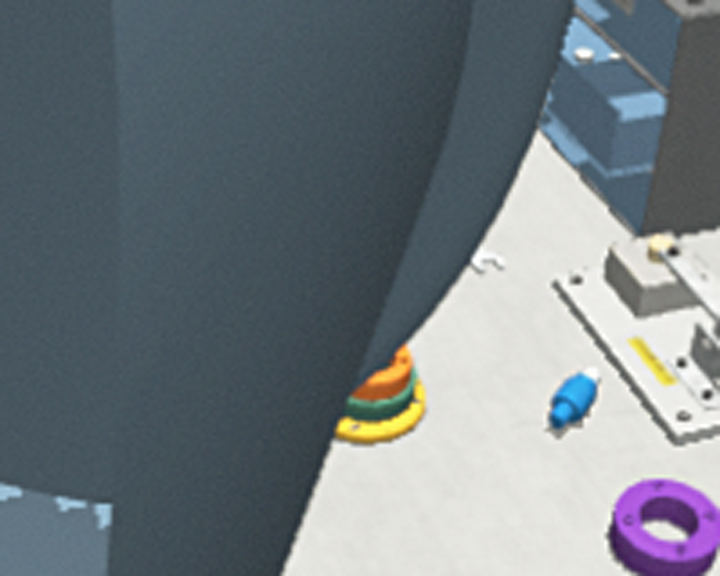

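View pics/etop1.png

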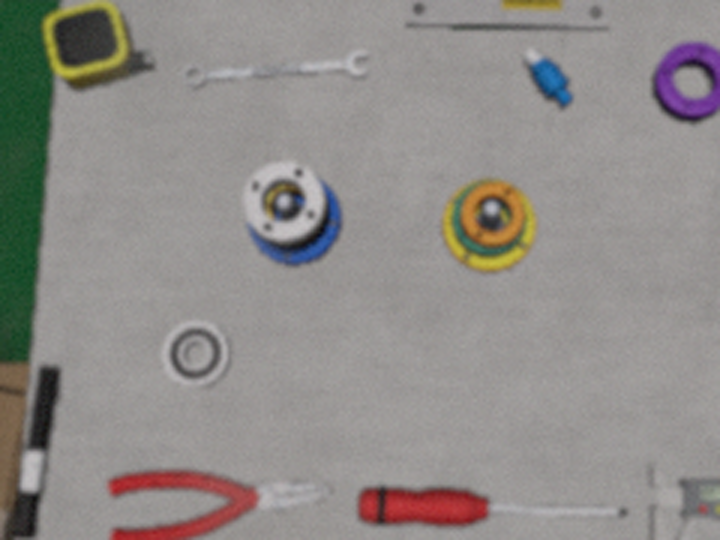

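In the top view both stacks are on their posts, at (287,210) and (490,220), and the bystanders are untouched. The arm blocks the side view, so I'll retreat to the start pose and check flatness.

```bash
python3 - <<'E'
from h import *
move_j([1.163,0.383,0.044,1.598,-0.018,1.161,-0.05]); pause(.3)
print(read_time_s(),read_eef_pos())
im=snap("side","f")[120:240,190:350,::-1]; cv2.imwrite("pics/f1.png",cv2.resize(im,(800,600),interpolation=cv2.INTER_CUBIC))
E
```

```text
48.6 [ 0.19859154 -0.61852992  0.24949739]
```

View pics/f1.png

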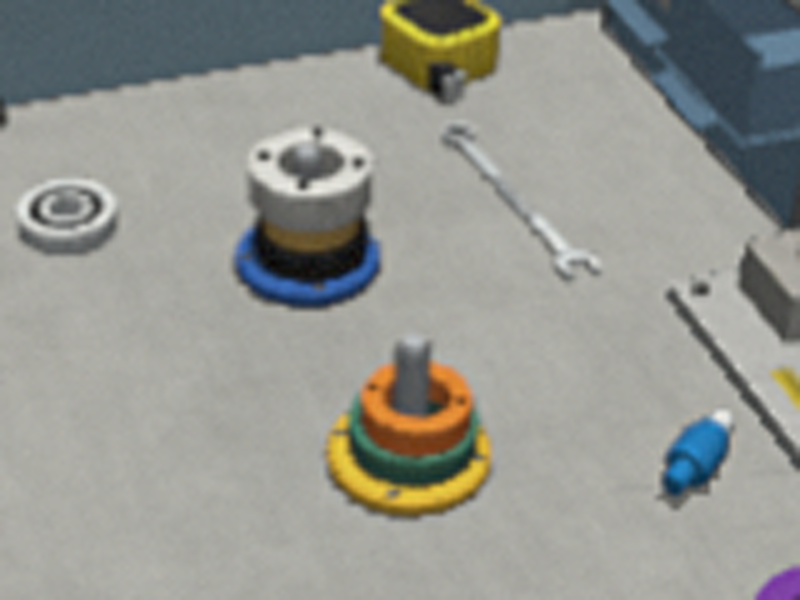

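Both stacks lie flat and in order: black, brass and die at (310,215), green and orange at (413,430). Signing off.

```bash
python3 -c "
from bench import *
print(sign_off())"
```

```text
the job is handed in; nothing more can be done
None
```

Both stacks are built and handed in at about 49 s of the 106 s: black, brass and die ring (screws up) on the blue post, green and orange on the yellow post, all flat in the last picture, with the bearing and air coupler untouched.

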